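# Prop up the tilting drain tray

## Robot

A 6-joint arm with a two-finger parallel gripper is mounted at the origin on a cart in front of the work surface, level with it; the furniture and walls round the work are solid. World frame = base frame: x ahead of the robot, y to its left, z up, the work surface at z = 0. Lengths are in m, angles in rad, forces in N, time in s.
With the tool pointing down it reaches from about 0.35 to 0.85 m from the base axis. Payload 8.1 kg.
Tool frame: the origin (TCP) lies on the centre line of the jaws, within the pads' length; the fingertips stand 17 mm ahead of it and the grasp point (between the pads) lies 2 mm behind it; x points along the fingers, z is the direction in which the jaws open and shut, and the axes are right-handed (so a half turn about x gives the same grasp; the last joint's range is limited). The gripper opens to 93 mm and grips with 3 to 60 N. Pads are 15 mm wide; open, the fingers measure 128 mm over their backs; the gripper's body (75 mm by 188 mm) begins 65 mm behind the grasp point.
Start: joints at [1.029, 0.13, 1.488, -0, 1.523, -0.085], TCP at [0.265, 0.538, 0.236] pointing down, gripper open.
Joint ranges: [-2.96, 2.96], [-0.89, 2.26], [0.02, 2.5], [-1.34, 4.48], [0, 2.73], [-2.66, 2.66]. Speed limits (rad/s): [2.39, 2.39, 2.79, 3.14, 3.14, 3.14].

## Interface

Orientations are given as a rotation vector (axis times angle).
In Python, from plant import telemetry, optics, workorder gives the robot as it stands.
- The arm moves only by the shell command python3 -m inch 'ROWS' [FORCE]. ROWS is JSON, a list that holds one entry, the list of rows, each a list of 7 numbers: the shift along the tool's x, y, z in m, then the turn, a rotation vector about the tool's x, y, z in rad, then the opening, from 0 (shut) to 1 (fully open). In form: [[[tx, ty, tz, ax, ay, az, grip], ...]]. A call has 1 to 20 rows; each row shifts and turns the pose as measured when the row begins, along the tool's axes as they then stand; what a row does not reach is not made up. A row lasts 1/10 s, in which the tool goes at most 50 mm and 8.59 degrees, less where a joint would pass 70% of its speed; a pose out of reach is approached as far as the arm can. A call is refused whole if a number of a shift passes 0.05 or a number of a turn 0.15, either way. A call with a gripper value outside its range is refused whole. The fingers move at their own pace and stop on an object; FORCE is the grip in N (left out, the last holds). Time passes only in rows, so rows that do not move let the fingers close. It gives the time, the measured TCP pose, the force and the opening at its end, in the units of the state.
- telemetry.read_state(): the state, without advancing time (a new reading comes with each control period).
- optics.read_camera(name): name is "scene" or "top" or "wrist"; returns a dict with "frame" (400x640x3 uint8, blue, green, red), "fx", "fy", "cx", "cy" (pixels), "rvec" (rotation vector, rad) and "tvec" (3), from world to camera coordinates, as OpenCV has them. Camera axes: x right, y down, z forward; pixel columns grow to the right and rows downward; lengths in m; the calibration is good to about 2 mm. The wrist camera is an equidistant fisheye: a pixel r from the principal point sees the ray r / f radians off the axis. A picture is of the moment at which its call begins. There is no depth.
- workorder.close_job(): hands the job in, once; it reports no verdict.
The state is a dict: "t": time; "q": joint angles; "dq": joint speeds; "joint_torque": joint torques, N m; "tool_pos": TCP position; "orientation": TCP orientation; "force": force on the tool from outside, world axes, zero at the start; "wrist_torque": the same for the moment, N m; "opening": finger opening in m.
Only numpy, scipy, OpenCV 4.12 (cv2) and the standard library are available. Lean on these libraries where they do the work, as an engineer would, in place of code of your own. Each camera call takes 0.05 s, during which the arm holds its last target. There are 200 camera calls.

## Task

Set up the tilting drain tray: raise it well up by its handle (its stiff hinge holds it), then swing the sprung prop leg from its folded place down and under the tray past its over-centre point, so that it snaps to its stop and stays there when let go. Then push the tray back down firmly until it stands on the locked leg, let go, and leave everything around it where it is.

Things in the scene. Friction and masses are not known exactly. Their poses are not given: they have to be found in the camera images.
- tilt_stand: Base of the tilting drain tray: a flat grey plate 250 mm (x) by 190 mm (y), top face 12 mm above the worktop, fixed (it cannot shift), with a hinge ear 65 mm tall at each side of its far end. Origin: centre of the underside, on the worktop. x points from the tray's front (handle) edge to its hinge, level; y to the left; z up. Its yaw is within 0.25 rad of zero.
- tray_hinge (a point): Middle of the tray's hinge axle: 100 mm along the base's x from its origin, 50 mm above the worktop. The tray turns about the base's y axis here. Axes are the tray's: -x along the tray to its front edge, z out of its top face. The aluminium tray is 166 mm wide and 6 mm thick (rims 12 mm above its middle plane), its front edge 198 mm from the hinge; 0.4 to 0.65 kg.
- tray (a joint): Angle of the tray above level, rad, 0 to 0.85 (end stop); starts at 0.10 to 0.30, growing as the front edge rises. Stiff hinge (1.6 N m friction): it stays where it is left; at the handle, lifting takes about 11 N, lowering about 6 N. With the leg locked, the foot meets the base at 0.475. The foot can swing past the base only while the tray is above 0.52.
- handle (a point): Middle of the round steel handle bar, 10 mm thick, on top of the tray near its front edge. The bar runs along the base's y, 84 mm between its two posts, 180 mm in front of the hinge and 40 mm above the tray's middle plane, measured in the tray (32 mm free space below it). It moves with the tray on an arc of 184 mm radius about the hinge.
- leg_pivot (a point): Axle of the prop leg, under the tray on its centre line, 140 mm in front of the hinge and 20 mm below the tray's middle plane, measured in the tray. The leg turns about the base's y axis through it; it is a flat steel bar 22 mm wide and 7 mm thick.
- prop_leg (a joint): Swing of the prop leg, rad. 0: folded, parallel to the tray, pointing to its front edge. It grows as the leg swings down and under the tray, towards the hinge; 2.23 is its stop (locked); 1.57 is square to the tray. A toggle spring drives it back to 0 below 1.75 and on to 2.23 above 1.75 (over-centre); turning it takes up to about 0.2 N m, 3 N at the foot.
- leg_foot: Round rubber foot across the leg's free end, a roller 16 mm thick and 34 mm long over its slightly domed steel ends, along the base's y. Origin: its centre, 78 mm from the leg's pivot. Folded, it sticks out under the tray's front edge, 20 mm beyond it and 20 mm below the tray's middle plane. Pinched across its ends (34 mm) it turns in the grip as the leg swings.
- timer_mid (a point): Bystander: white square timer, 62 x 62 x 16 mm, lying on the worktop to the left of the stand. Centre of it, half-way up.
- beaker_mid (a point): Bystander: clear 73 mm wide, 90 mm tall beaker to the right of the stand. Centre of it, half-way up.
- bottle_mid (a point): Bystander: white screw-cap bottle, 64 mm wide, 131 mm tall, at the left of the worktop. Centre of it, half-way up.
- notebook_mid (a point): Bystander: closed notebook, 210 x 151 mm, 9 mm thick, at the right. Centre of it, half-way up.
- tips_mid (a point): Bystander: closed box of pipette tips, 89 x 122 x 70 mm, at the right. Centre of it, half-way up.

How it is judged:
On the way, in this order (a step that is already met when the one before it is completed fails the run):
1. the tray is raised until the leg can swing clear under it (above 0.55 rad), the leg still folded (value of joint tray above 0.55 rad and value of joint prop_leg below 0.5 rad), for 0.2 s.
2. with the tray still up, the leg has been swung over to its stop and stays there with the fingers off its foot (value of joint tray above 0.51 rad and value of joint prop_leg above 2.15 rad and contact force between the fingers and leg_foot below 0.1 N), for 0.3 s.
3. the tray is pushed down until the leg takes at least 2 N between foot and base (value of joint prop_leg above 2.15 rad and value of joint tray below 0.505 rad and contact force between leg_foot and tilt_stand above 2 N), for 0.1 s.
At the end, for the whole second after the job is handed in: The leg is locked at its stop (prop_leg above 2.15 rad), the tray stands on it at its propped angle (tray between 0.44 and 0.505 rad) with the foot pressing on the base (over 0.3 N), everything at rest (value of joint prop_leg above 2.15 rad and value of joint tray between 0.44 and 0.505 rad and contact force between leg_foot and tilt_stand above 0.3 N and velocity of joint tray between -0.05 and 0.05 rad/s and linear speed of leg_foot below 0.02 m/s); the robot touches nothing.
It fails at once if the timer, beaker, bottle, notebook or tip box is moved by more than 30 mm (distance of any of timer_mid, beaker_mid, bottle_mid, notebook_mid, tips_mid from where it was at the start of the episode above 0.03 m).
It also fails if it takes over 69 s, if anything falls off the work surface, if the arm or the gripper's body presses on something with over 40 N, if the wrist force passes 120 N, or if a joint passes its speed limit or range.

## Working session

There is one attempt and no reset: what is moved stays moved. The work goes in short steps, Python scripts to look and compute and a shell command to move; the robot and the scene stay as the last step left them, time stands still between calls to the robot, and variables do not carry over. Pictures are saved under pics/ and viewed, on a budget of 10 in all, crops included, one or two more only if the job needs it, and the job is handed in when it is done.

```bash
ls; mkdir -p pics
python3 - <<'E'
from plant import telemetry, optics
import cv2,numpy as np
print(telemetry.read_state())
for n in("scene","top"):
    c=optics.read_camera(n);cv2.imwrite(f"pics/{n}0.png",c["frame"])
    print(n,{k:c[k] for k in c if k!="frame"})
    R=cv2.Rodrigues(np.array(c["rvec"]))[0];print(-R.T@np.array(c["tvec"]))
a=np.vstack([cv2.imread("pics/scene0.png"),cv2.imread("pics/top0.png")])
E
```

```text
pics
{'t': 0.0, 'q': array([ 1.02863987e+00,  1.31127733e-01,  1.48931059e+00,  1.50233507e-05,
        1.52301592e+00, -8.53934945e-02]), 'dq': array([ 0.00047781, -0.00066018,  0.00163727,  0.00011164,  0.00215694,
       -0.00047715]), 'joint_torque': array([-4.68365033e-04, -5.59819651e+01, -4.91776264e+01,  7.67953880e-02,
        3.47616524e-02, -1.86290281e-04]), 'tool_pos': array([0.26430986, 0.53802537, 0.23459021]), 'orientation': array([-0.86740891,  1.39302432,  0.86604417]), 'force': array([1.14021785, 0.30091814, 0.2398612 ]), 'wrist_torque': array([-0.02914238, -0.04161629,  0.00782214]), 'opening': 0.09305660860318937}
scene {'fx': 454.9508678165749, 'fy': 454.9508678165749, 'cx': 321.71480661690833, 'cy': 199.03163884941898, 'rvec': array([ 2.22442574, -0.88360596,  0.38837236]), 'tvec': array([-0.39350337,  0.33907291,  1.42809215])}
[-0.26263827 -0.80995342  1.25867355]
top {'fx': 368.5761057799738, 'fy': 368.5761057799738, 'cx': 319.80077779125145, 'cy': 202.5025425932225, 'rvec': array([ 2.11682294, -2.11227597,  0.18041984]), 'tvec': array([0.05356538, 0.58353509, 1.21420796])}
[0.34592415 0.03179524 1.30269297]
```

View pics/scene0.png

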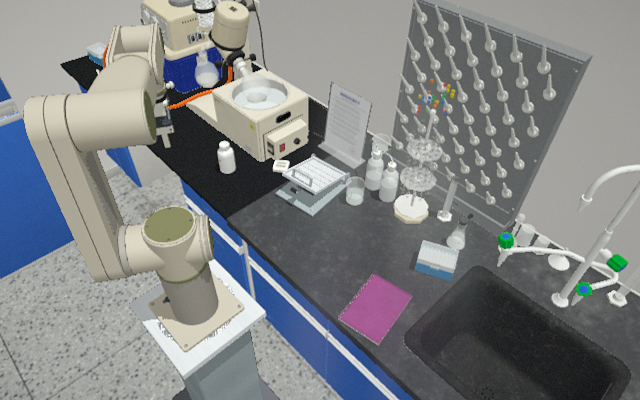

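View pics/top0.png

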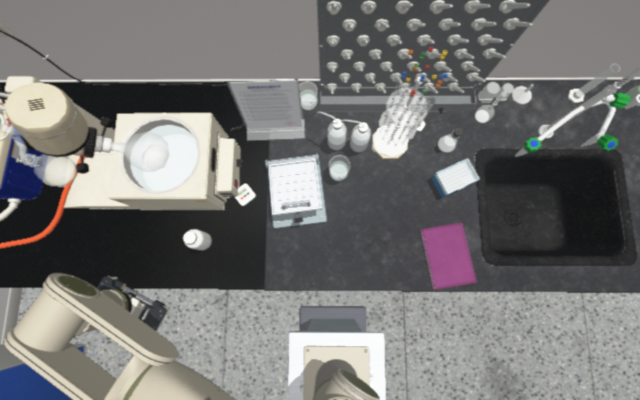

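The scene view shows the tray stand near (313,183) and the beaker at (355,190). In the top view the stand is at (296,190), the timer at (245,194), the beaker at (338,168) and the bottle at (197,240). I'll zoom in on both.

Run:
```python
import cv2,numpy as np
s=cv2.imread("pics/scene0.png")[140:220,255:375]; t=cv2.imread("pics/top0.png")[145:235,230:365]
s=cv2.resize(s,(720,480),interpolation=cv2.INTER_CUBIC)  # x6
t=cv2.resize(t,(720,480),interpolation=cv2.INTER_CUBIC)
cv2.imwrite("pics/z_s.png",s)
cv2.imwrite("pics/z_t.png",t) # 5.333
```

```text
(no output)
```

View pics/z_t.png

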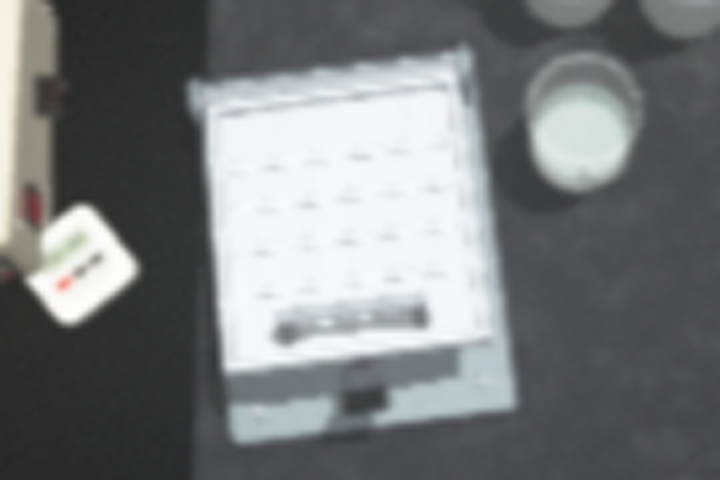

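View pics/z_s.png

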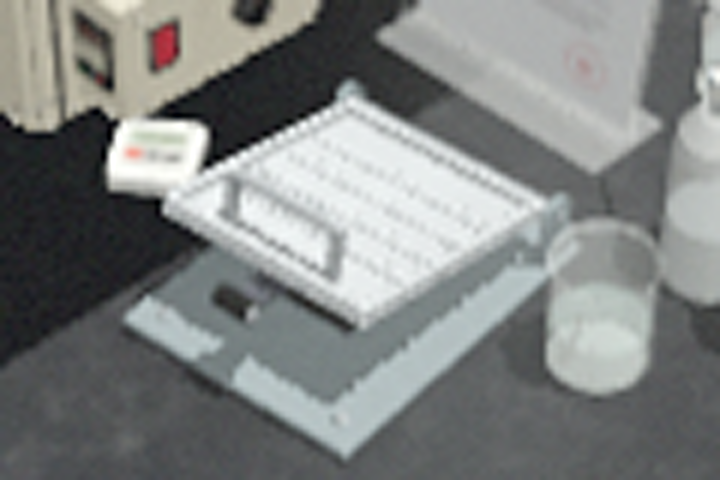

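The top zoom shows the base's front corners at (235,443) and (517,408), the ears at (195,85) and (467,50), the foot at (363,398) and the bar's middle at about (352,318). The scene zoom shows the corners at (125,320) and (347,455), the foot at (237,302) and the bar's middle at (283,218).

```bash
cat > h.py <<'E'
import cv2,numpy as np
K={'scene':([454.9508678,454.9508678,321.7148,199.03164],[2.22442574,-0.88360596,0.38837236],[-0.39350337,0.33907291,1.42809215]),
'top':([368.5761,368.5761,319.80078,202.50254],[2.11682294,-2.11227597,0.18041984],[0.05356538,0.58353509,1.21420796])}
def ray(n,u,v):
    k,r,t=K[n];R=cv2.Rodrigues(np.array(r))[0];d=R.T@np.array([(u-k[2])/k[0],(v-k[3])/k[1],1]);return -R.T@np.array(t),d/np.linalg.norm(d)
def plane(n,u,v,z): o,d=ray(n,u,v);return o+d*(z-o[2])/d[2]
def tri(p,q):
    o1,d1=ray('top',*p);o2,d2=ray('scene',*q)
    s=np.linalg.lstsq(np.c_[d1,-d2],o2-o1,rcond=None)[0];a,b=o1+s[0]*d1,o2+s[1]*d2
    return (a+b)/2,np.linalg.norm(a-b)
E
python3 - <<'E'
from h import *
np.set_printoptions(precision=4,suppress=True)
T=lambda x,y:(230+x/5.3333,145+y/5.3333)
S=lambda x,y:(255+x/6,140+y/6)
for n,a in(('L',[(235,443),(125,320)]),('R',[(517,408),(347,455)])):
    print(n,plane('top',*T(*a[0]),.012),plane('scene',*S(*a[1]),.006),tri(T(*a[0]),S(*a[1])))
L=plane('top',*T(235,443),.012);R=plane('top',*T(517,408),.012)
print(np.linalg.norm(L-R), 'yaw',np.arctan2(L[1]-R[1],L[0]-R[0])-np.pi/2)
a=plane('top',*T(195,85),.065);b=plane('top',*T(467,50),.065);print('ears',a,b,(a+b)/2,np.arctan2(a[1]-b[1],a[0]-b[0])-np.pi/2)
print('foot',tri(T(363,398),S(237,302)))
print('handle',tri(T(352,318),S(283,218)))
print('timer',plane('top',*T(80,265),.016),'beaker',plane('top',*T(583,125),.045))
E
```

```text
L [0.4999 0.2166 0.012 ] [0.5053 0.219  0.006 ] (array([0.5012, 0.2159, 0.0108]), np.float64(0.002886910192243979))
R [0.5235 0.0302 0.012 ] [0.5299 0.0326 0.006 ] (array([0.5247, 0.0293, 0.0121]), np.float64(0.00309593756854983))
0.18792062841241786 yaw 0.12585860867294674
ears [0.7298 0.2418 0.065 ] [0.7534 0.0632 0.065 ] [0.7416 0.1525 0.065 ] 0.13160140936567521
foot (array([0.5218, 0.1265, 0.0772]), np.float64(0.002628589281794292))
handle (array([0.5653, 0.131 , 0.1179]), np.float64(0.002092022301530393))
timer [0.6193 0.3236 0.016 ] beaker [ 0.708  -0.0135  0.045 ]
```

```bash
cat >> h.py <<'E'
from scipy.spatial.transform import Rotation as Ro
np.set_printoptions(precision=4,suppress=True)
psi=.128; ex=np.array([np.cos(psi),np.sin(psi),0]); ey=np.array([-np.sin(psi),np.cos(psi),0]); ez=np.array([0,0,1.])
H=np.array([.7357,.1523,.05])
def W(x,z,y=0): return H+ex*x+ey*y+ez*z          # hinge-based coords
def handle(th): f=np.array([-np.cos(th),np.sin(th)]);n=np.array([np.sin(th),np.cos(th)]);return W(*(.18*f+.04*n))
def foot(th,q):
    f=np.array([-np.cos(th),np.sin(th)]);n=np.array([np.sin(th),np.cos(th)])
    return W(*(.14*f-.02*n+.078*(f*np.cos(q)-n*np.sin(q))))
def orient(pitch,jaw):  # pitch below level of tool x; jaw 'x' or 'y', sign choices
    x=np.cos(pitch)*ex-np.sin(pitch)*ez
    out=[]
    for s in(1,-1):
        z=s*(ey if jaw=='y' else np.cross(x,ey)); out.append(Ro.from_matrix(np.c_[x,np.cross(z,x),z]))
    return out
def go(p=None,Rt=None):
    from plant import telemetry
    s=telemetry.read_state();R=Ro.from_rotvec(s['orientation'])
    print('t',s['t'],'pos',s['tool_pos'],'q',s['q'],'F',s['force'],'open',s['opening'])
    l=H-s['tool_pos']; print('hinge coords TCP x,z,y',-l@ex,-l[2],-l@ey)
    if p is not None: print('toolshift',R.inv().apply(p-s['tool_pos']),'world',p-s['tool_pos'])
    for r in Rt or []: print('toolturn',(R.inv()*r).as_rotvec())
    return s,R
E
python3 - <<'E'
from h import *
s,R=go(handle(.17),orient(np.pi/2,'x')); print(R.as_matrix(),handle(.17),foot(.8,0),foot(.8,2.23))
go(Rt=orient(.785,'y'))
E
```

```text
t 0.1 pos [0.2644 0.5381 0.2347] q [ 1.0286  0.1311  1.4892 -0.      1.523  -0.0854] F [-0.4766 -0.0924 -0.4806] open 0.09266527089854901
hinge coords TCP x,z,y -0.41823389243969583 0.18465907392543246 0.4427782642824899
toolshift [ 0.1151 -0.4509 -0.2323] world [ 0.3021 -0.4076 -0.1148]
toolturn [ 0.986  -0.0016  0.0007]
toolturn [-2.1556 -0.0008 -0.0019]
[[-0.0009 -0.8975  0.4411]
 [-0.0014  0.4411  0.8975]
 [-1.      0.0001 -0.0017]] [0.5665 0.1305 0.1199] [0.5708 0.1311 0.1924] [0.6139 0.1366 0.0593]
t 0.1 pos [0.2644 0.5381 0.2347] q [ 1.0286  0.1311  1.4892 -0.      1.523  -0.0854] F [-0.4766 -0.0924 -0.4806] open 0.09266527089854901
hinge coords TCP x,z,y -0.41823389243969583 0.18465907392543246 0.4427782642824899
toolturn [-0.5535 -0.2311 -0.7634]
toolturn [ 2.3884 -0.9908  0.3   ]
```

```bash
python3 -m inch '[[[0,0,0,0.14,0,0,0.5],[0,0,0,0.14,0,0,0.5],[0,0,0,0.14,0,0,0.5],[0,0,0,0.14,0,0,0.5],[0,0,0,0.14,0,0,0.5],[0,0,0,0.14,0,0,0.5],[0,0,0,0.14,0,0,0.5],[0,-0.04,0.02,0,0,0,0.5],[0,-0.04,0.02,0,0,0,0.5],[0,-0.04,0.02,0,0,0,0.5],[0,-0.04,0.02,0,0,0,0.5],[0,-0.04,0.02,0,0,0,0.5],[0,-0.04,0.02,0,0,0,0.5],[0,-0.04,0.02,0,0,0,0.5],[0,-0.04,0.02,0,0,0,0.5],[0,-0.04,0.02,0,0,0,0.5],[0,-0.04,0.02,0,0,0,0.5],[0,0,0,0,0,0,0.5],[0,0,0,0,0,0,0.5]]]'
python3 -c "
from h import *
go(handle(.17),orient(np.pi/2,'x'))"
```

```text
t: 2.0
tool_pos: [0.5034, 0.1401, 0.2257]
orientation: [-0.083, 1.583, 0.063]
force: [0.0, 0.2, 0.2]
opening: 0.0463
t 2.0 pos [0.5034 0.1401 0.2257] q [ 0.1806 -0.0599  1.7011 -0.0106  1.5149  0.0887] F [0.0457 0.2282 0.217 ] open 0.04625462338115641
hinge coords TCP x,z,y -0.2320027739331695 0.17571426409589397 0.017531380078942817
toolshift [ 0.1052 -0.0141  0.0634] world [ 0.0631 -0.0096 -0.1058]
toolturn [-0.0354 -0.0139  0.0116]
toolturn [3.1061 0.0181 0.0215]
```

```bash
python3 -m inch '[[[0.01,-0.004,0.02,-0.035,-0.014,0.012,0.5],[0.02,-0.005,0.023,0,0,0,0.5],[0.02,-0.005,0.02,0,0,0,0.5],[0,0,0,0,0,0,0.5],[0,0,0,0,0,0,0.5]]]'
python3 -c "
from h import *
from plant import optics
s,R=go(handle(.17),orient(np.pi/2,'x'))
c=optics.read_camera('wrist');cv2.imwrite('pics/w1.png',c['frame']);print({k:c[k] for k in c if k!='frame'})
"
```

```text
t: 2.5
tool_pos: [0.5667, 0.139, 0.1738]
orientation: [-0.104, 1.569, 0.107]
force: [0.1, 0.0, -0.0]
opening: 0.0467
t 2.5 pos [0.5667 0.139  0.1738] q [0.1512 0.1226 1.6104 0.0025 1.409  0.0165] F [ 0.1354  0.0198 -0.0209] open 0.046661386272698016
hinge coords TCP x,z,y -0.16928931254316956 0.12380428322819297 0.008422274382299613
toolshift [ 0.0539 -0.0085 -0.0014] world [-0.0003 -0.0085 -0.0539]
toolturn [ 0.0064 -0.0004 -0.0024]
toolturn [-3.1352  0.0038 -0.0007]
{'fx': 309.70691628693146, 'fy': 309.70691628693146, 'cx': 320.24461357644896, 'cy': 198.41916009207856, 'rvec': array([-2.8424, -0.1915, -0.0284]), 'tvec': array([-0.5796,  0.0435,  0.35  ])}
```

View pics/w1.png

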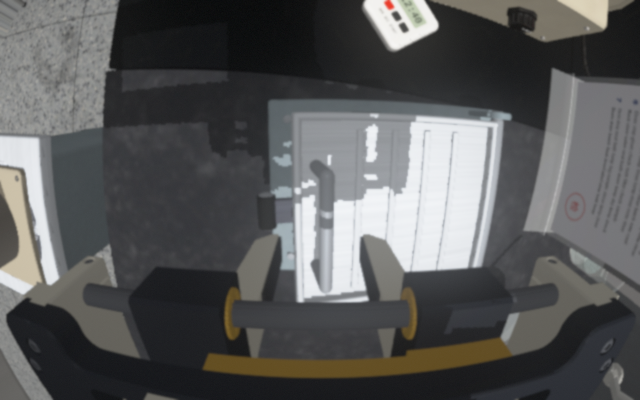

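The wrist view shows the bar from (325,172) to (325,288), between the open jaws, with the foot at (266,210). I'll cast rays through these.

```bash
cat >> h.py <<'E'
def wray(u,v,rv=(-2.8424,-.1915,-.0284),tv=(-.5796,.0435,.35),c=(320.2446,198.4192),f=309.7069):
    d=np.array([u-c[0],v-c[1]]);r=np.hypot(*d);a=r/f;k=np.r_[np.sin(a)*d/r,np.cos(a)]
    R=cv2.Rodrigues(np.array(rv))[0];return -R.T@np.array(tv),R.T@k
def wplane(u,v,z,**k): o,d=wray(u,v,**k);return o+d*(z-o[2])/d[2]
def loc(p): d=p-H;return np.array([d@ex,d[2],d@ey])
E
python3 - <<'E'
from h import *
for n,u,v,z in(('b1',324,170,.119),('b2',325,290,.119),('foot',266,210,.07),('TL',298,117,.085),('TRhinge',497,124,.06),('baseL front',270,102,.012),('ear',508,117,.065)):
    p=wplane(u,v,z);print(n,p,loc(p))
E
```

```text
b1 [0.5633 0.1784 0.119 ] [-0.1677  0.069   0.0479]
b2 [0.5771 0.085  0.119 ] [-0.1659  0.069  -0.0465]
foot [0.52   0.1269 0.07  ] [-0.2171  0.02    0.0024]
TL [0.5394 0.21   0.085 ] [-0.1873  0.035   0.0823]
TRhinge [0.7208 0.2355 0.06  ] [-0.0042  0.01    0.0844]
baseL front [0.5048 0.219  0.012 ] [-0.2205 -0.038   0.0956]
ear [0.7289 0.2445 0.065 ] [0.005  0.015  0.0923]
```

```bash
sed -i 's/^H=.*/H=np.array([.738,.1525,.05])/' h.py; python3 -m inch '[[[0.015,-0.003,0.001,0,0,0,0.5],[0.02,-0.003,0,0,0,0,0.5],[0.02,-0.002,0,0,0,0,0.5],[0.008,0,0,0,0,0,0.5],[0,0,0,0,0,0,0],[0,0,0,0,0,0,0],[0,0,0,0,0,0,0],[0,0,0,0,0,0,0],[0,0,0,0,0,0,0]]]' 40
python3 -c "
from h import *
go(handle(.17),orient(np.pi/2,'x'))"
```

```text
t: 3.45
tool_pos: [0.5611, 0.1328, 0.1097]
orientation: [-0.109, 1.577, 0.11]
force: [4.7, 0.6, -8.2]
opening: 0.0286
t 3.45 pos [0.5611 0.1328 0.1097] q [0.1426 0.1704 1.6797 0.0015 1.3007 0.0031] F [ 4.6991  0.5553 -8.2071] open 0.028604226348553478
hinge coords TCP x,z,y -0.1779954479981112 0.05965014961804292 0.003035005491294241
toolshift [-0.0103 -0.0031  0.0072] world [ 0.0077 -0.0021  0.0102]
toolturn [ 0.0111 -0.0092 -0.0013]
toolturn [-3.1304  0.0021 -0.0145]
```

```bash
python3 -m inch '[[[0,0,0,0,0,0,0],[0,0,0,0,0,0,0],[0,0,0,0,0,0,0]]]' 40
python3 -c "
from h import *
from plant import optics
go(handle(.17))
c=optics.read_camera('wrist');cv2.imwrite('pics/w2.png',c['frame'])"
```

```text
t: 3.75
tool_pos: [0.5611, 0.1328, 0.1097]
orientation: [-0.109, 1.577, 0.11]
force: [3.8, -0.2, -6.7]
opening: 0.0292
t 3.75 pos [0.5611 0.1328 0.1097] q [0.1427 0.1703 1.6797 0.0013 1.3006 0.0032] F [ 3.7993 -0.2236 -6.6931] open 0.029168526741172613
hinge coords TCP x,z,y -0.1779664508943206 0.05966510506152965 0.0030230795713082665
toolshift [-0.0103 -0.0031  0.0072] world [ 0.0077 -0.0021  0.0102]
```

View pics/w2.png

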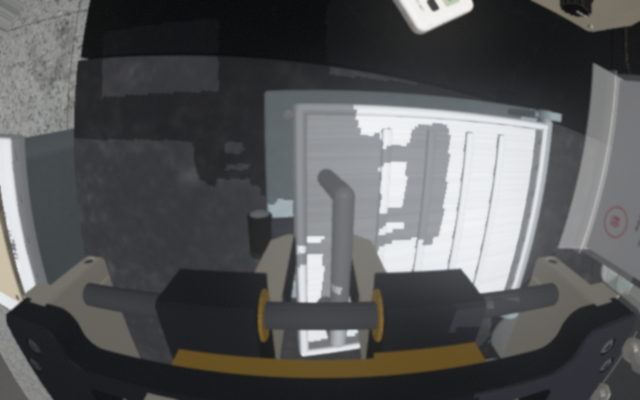

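The wrist view shows the bar at column 342 against the right finger. The left finger (285,265) is caught on the front rim at column 298, so I went too deep. I'll open a little, rise 10 mm and close again.

```bash
python3 -m inch '[[[0,0,0,0,0,0,0.45],[0,0,0,0,0,0,0.45],[-0.005,-0.001,0,0,0,0,0.45],[-0.005,-0.001,0.002,0,0,0,0.45],[0,0,0.003,0,0,0,0.45],[0,0,0,0,0,0,0],[0,0,0,0,0,0,0],[0,0,0,0,0,0,0],[0,0,0,0,0,0,0],[0,0,0,0,0,0,0],[0,0,0,0,0,0,0]]]' 40
python3 -c "
from h import *
go(handle(.17))"
```

```text
t: 4.9
tool_pos: [0.5713, 0.1325, 0.1251]
orientation: [-0.108, 1.566, 0.111]
force: [-1.6, -1.1, 3.6]
opening: 0.0086
t 4.9 pos [0.5713 0.1325 0.1251] q [ 0.1393  0.1696  1.6508  0.002   1.3188 -0.0005] F [-1.5711 -1.1354  3.5944] open 0.008645694320397081
hinge coords TCP x,z,y -0.1678414174441737 0.07508295887071971 0.001440657570048867
toolshift [ 0.0052 -0.0014 -0.0028] world [-0.0026 -0.0018 -0.0052]
```

```bash
python3 -m inch '[[[-0.010,0,0.005,0,0,0,0],[-0.010,0,0.005,0,0,0,0],[-0.009,0,0.006,0,0,0,0],[-0.009,0,0.006,0,0,0,0],[-0.009,0,0.007,0,0,0,0]]]' 45
python3 -c "
from h import *
s,R=go()
l=loc(s['tool_pos']);print(np.hypot(l[0],l[1]+.002),np.arctan2(l[1]+.002,-l[0])-.2187)"
```

```text
t: 5.4
tool_pos: [0.5903, 0.135, 0.1584]
orientation: [-0.11, 1.596, 0.109]
force: [-8.0, -1.9, -10.2]
opening: 0.0088
t 5.4 pos [0.5903 0.135  0.1584] q [ 0.1391  0.2181  1.5328  0.0017  1.4185 -0.0002] F [ -8.0233  -1.8859 -10.1677] open 0.008763970936821778
hinge coords TCP x,z,y -0.1487803634369927 0.10842388773471577 0.001457726671212122
0.18528095295224695 0.41978649852941163
```

```bash
python3 -m inch '[[[-0.010,0,0.007,0,0,0,0],[-0.009,0,0.008,0,0,0,0],[-0.008,0,0.008,0,0,0,0],[-0.008,0,0.008,0,0,0,0],[-0.007,0,0.009,0,0,0,0],[-0.007,0,0.009,0,0,0,0],[-0.006,0,0.009,0,0,0,0]]]' 45
python3 -c "
from h import *
s,R=go()
l=loc(s['tool_pos']);print(np.hypot(l[0],l[1]+.002),np.arctan2(l[1]+.002,-l[0])-.2187)"
```

```text
t: 6.1
tool_pos: [0.6382, 0.1413, 0.2055]
orientation: [-0.114, 1.638, 0.107]
force: [-11.5, -2.5, -6.2]
opening: 0.0086
t 6.1 pos [0.6382 0.1413 0.2055] q [ 0.1393  0.3566  1.2818  0.0002  1.5732 -0.0001] F [-11.546   -2.5236  -6.203 ] open 0.008596109360193999
hinge coords TCP x,z,y -0.10046001164503746 0.1555384577316286 0.0015986566088630437
0.186843730438517 0.7844267198159748
```

```bash
python3 -m inch '[[[0,0,0,0,0,0,0.2],[0,0,0,0,0,0,0.2],[0,0,0,0,0,0,0.2],[-0.01,0,0,0,0,0,0.2],[-0.02,0,0,0,0,0,0.2],[-0.03,0,0,0,0,0,0.2],[-0.03,0,-0.02,0,0,0,0.4],[-0.02,0,-0.04,0,0,0,0.6],[0,0,-0.04,0,0,0,0.6],[0,0,-0.04,0,0,0,0.6],[0,0,-0.04,0,0,0,0.6],[0,0,-0.04,0,0,0,0.6],[0,0,0,0,0,0,0.6]]]' 20
python3 -c "
from h import *
from plant import optics
s,R=go(Rt=orient(.785,'y'))
"
```

```text
t: 7.4
tool_pos: [0.4268, 0.1115, 0.3524]
orientation: [-0.112, 1.605, 0.108]
force: [0.3, -0.0, 0.1]
opening: 0.0557
t 7.4 pos [0.4268 0.1115 0.3524] q [ 0.1389 -0.2857  1.6732  0.0004  1.7907 -0.0004] F [ 0.322  -0.011   0.0666] open 0.05573318700927687
hinge coords TCP x,z,y -0.31386139171811606 0.30236099045844383 -0.0009229035634890561
toolturn [-1.463  -0.6379 -0.6452]
toolturn [ 1.4842 -0.6471  0.6398]
```

```bash
python3 -m inch '[[[0,0,0,0.122,-0.053,0.053,0.6],[0,0,0,0.122,-0.053,0.053,0.6],[0,0,0,0.122,-0.053,0.053,0.6],[0,0,0,0.122,-0.053,0.053,0.6],[0,0,0,0.122,-0.053,0.053,0.6],[0,0,0,0.122,-0.053,0.053,0.6],[0,0,0,0.122,-0.053,0.053,0.6],[0,0,0,0.122,-0.053,0.053,0.6],[0,0,0,0.122,-0.053,0.053,0.6],[0,0,0,0.122,-0.053,0.053,0.6],[0,0,0,0.122,-0.053,0.053,0.6],[0,0,0,0.122,-0.053,0.053,0.6],[0,0,0,0,0,0,0.6]]]'
python3 -c "
from h import *
from plant import optics
s,R=go(foot(.78,0),Rt=orient(.785,'y'))
c=optics.read_camera('wrist');cv2.imwrite('pics/w3.png',c['frame']);print({k:c[k] for k in c if k!='frame'})
"
```

```text
t: 8.7
tool_pos: [0.4961, 0.1251, 0.3845]
orientation: [1.442, 0.707, -0.547]
force: [-0.7, -0.5, 0.4]
opening: 0.056
t 8.7 pos [0.4961 0.1251 0.3845] q [ 0.1774 -0.8921  2.1809 -0.0488  1.0897  1.6516] F [-0.7222 -0.4858  0.3955] open 0.05597715028446598
hinge coords TCP x,z,y -0.24341657468189817 0.3344521993671079 0.0037117179069993396
toolshift [ 0.1925 -0.0815  0.0038] world [ 0.0742  0.0058 -0.1954]
toolturn [ 3.1189  0.0332 -0.0146]
toolturn [-0.0224  0.0093  0.0213]
{'fx': 309.70691628693146, 'fy': 309.70691628693146, 'cx': 320.24461357644896, 'cy': 198.41916009207856, 'rvec': array([ 2.046 , -1.8447,  0.4306]), 'tvec': array([0.0757, 0.6589, 0.2796])}
```

View pics/w3.png

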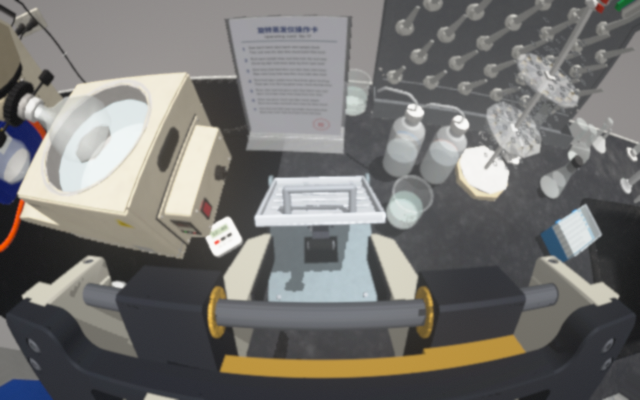

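The wrist view shows the raised tray (256–385, 178–225) and, below its front edge, a dark box at (305–340, 235–262), which is the foot or its shadow. Nothing has been knocked. I'll cast a ray through it, zooming first to identify it.

Run:
```python
from h import *
k=dict(rv=(2.046,-1.8447,.4306),tv=(.0757,.6589,.2796))
for n,u,v,z in(('box top',322,236,.19),('box mid',322,249,.19),('box bot',322,262,.012),('box mid base',322,249,.012),('tray L',257,222,.19),('tray R',384,220,.19),('bar',318,187,.21),('baseL',270,300,.012),('baseR',380,300,.012)):
    print(n,loc(wplane(u,v,z,**k)))
im=cv2.imread('pics/w3.png')[165:310,240:400];cv2.imwrite('pics/w3z.png',cv2.resize(im,None,fx=4,fy=4,interpolation=cv2.INTER_CUBIC))
print(loc(foot(.78,0)),loc(handle(.78)))
```

```text
box top [-0.1589  0.14    0.0015]
box mid [-0.1756  0.14    0.0019]
box bot [-0.1439 -0.038   0.0018]
box mid base [-0.1195 -0.038   0.0012]
tray L [-0.1386  0.14    0.0835]
tray R [-0.1401  0.14   -0.0776]
bar [-0.1013  0.16    0.005 ]
baseL [-0.2119 -0.038   0.0936]
baseR [-0.2171 -0.038  -0.097 ]
[-0.169   0.1391  0.    ] [-0.0998  0.155   0.    ]
```

View pics/w3z.png

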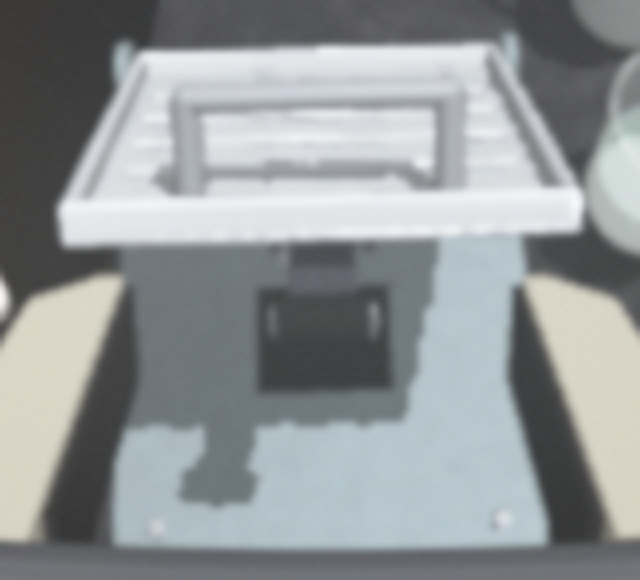

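```bash
python3 -m inch '[[[0.02,0,0,-0.022,0.009,0.021,0.6],[0.03,-0.01,0.001,0,0,0,0.6],[0.03,-0.02,0.001,0,0,0,0.6],[0.03,-0.02,0.001,0,0,0,0.6],[0.02,-0.02,0,0,0,0,0.6],[0,-0.01,0,0,0,0,0.6],[0,0,0,0,0,0,0.6]]]'
python3 -c "
from h import *
s,R=go(foot(.78,0),Rt=orient(.785,'y')[1:])
"
```

```text
t: 9.45
tool_pos: [0.5347, 0.1221, 0.2425]
orientation: [1.399, 0.71, -0.491]
force: [0.4, -0.1, 1.0]
opening: 0.0559
t 9.45 pos [0.5347 0.1221 0.2425] q [ 0.1259 -0.7854  2.395   0.0113  0.7415  1.5228] F [ 0.3806 -0.0909  1.0252] open 0.05592120797076279
hinge coords TCP x,z,y -0.20554447986406355 0.19252194926235872 -0.004226216365470765
toolshift [ 0.0635 -0.0121 -0.0043] world [ 0.0357  0.0089 -0.0534]
toolturn [ 0.0382 -0.0061 -0.0049]
```

```bash
cat > kin.py <<'E'
from h import *
from scipy.optimize import least_squares
D=[([1.0286,.1311,1.4892,0,1.523],[.2644,.5381,.2347]),([.1806,-.0599,1.7011,-.0106,1.5149],[.5034,.1401,.2257]),([.1512,.1226,1.6104,0,1.409],[.5667,.139,.1738]),
([.1426,.1704,1.6797,0,1.3007],[.5611,.1328,.1097]),([.1391,.2181,1.5328,0,1.4185],[.5903,.135,.1584]),([.1393,.3566,1.2818,0,1.5732],[.6382,.1413,.2055]),
([.1389,-.2857,1.6732,0,1.7907],[.4268,.1115,.3524]),([.1259,-.7854,2.395,.0113,.7415],[.5347,.1221,.2425])]
A=[];b=[]
for q,p in D:
    a,c,e=q[1],q[1]+q[2],q[1]+q[2]+q[4]
    A.append([1,0,np.sin(a),np.sin(c),np.cos(c),np.sin(e)]);b.append(np.hypot(p[0],p[1]))
    A.append([0,1,np.cos(a),np.cos(c),-np.sin(c),np.cos(e)]);b.append(p[2])
A=np.array(A);P=np.linalg.lstsq(A,np.array(b),rcond=None)[0]
if __name__=='__main__': print(P,A@P-b)
def ik(p,pitch):
    e=pitch+np.pi/2;r=np.hypot(p[0],p[1])
    f=lambda q:[P@[1,0,np.sin(q[0]),np.sin(q[0]+q[1]),np.cos(q[0]+q[1]),np.sin(e)]-r,P@[0,1,np.cos(q[0]),np.cos(q[0]+q[1]),-np.sin(q[0]+q[1]),np.cos(e)]-p[2]]
    s=least_squares(f,[-.5,2.2]);q=s.x;return q[0],q[1],e-q.sum(),s.cost
if __name__=='__main__':
  for th in(.78,):
   for pt in(.785,.9,1.05,1.2):
    for q in(0,.4,.8,1.2,1.6,2.0,2.3): print(th,pt,q,loc(foot(th,q))[:2],np.array(ik(foot(th,q),pt)))
  k=dict(rv=(2.046,-1.8447,.4306),tv=(.0757,.6589,.2796));o,_=wray(1,1,**k);R=Ro.from_rotvec([1.442,.707,-.547]);print('cam in tool',R.inv().apply(o-np.array([.4961,.1251,.3845])))
E
python3 kin.py
```

```text
[0.0025 0.3186 0.368  0.5533 0.0618 0.3597] [ 0.0001 -0.0001  0.0003  0.     -0.      0.     -0.0001 -0.0001 -0.0001
  0.      0.0001  0.0001 -0.0002 -0.0001 -0.      0.0001]
0.78 0.785 0 [-0.169   0.1391] [-0.5629  2.364   0.5547  0.    ]
0.78 0.785 0.4 [-0.186   0.1132] [-0.5936  2.4326  0.5168  0.    ]
0.78 0.785 0.8 [-0.1916  0.0827] [-0.5574  2.4706  0.4426  0.    ]
0.78 0.785 1.2 [-0.1848  0.0524] [-0.4529  2.4663  0.3424  0.    ]
0.78 0.785 1.6 [-0.1668  0.0272] [-0.3101  2.4211  0.2448  0.    ]
0.78 0.785 2.0 [-0.1404  0.011 ] [-0.1717  2.3485  0.179   0.    ]
0.78 0.785 2.3 [-0.1176  0.0063] [-0.0882  2.2858  0.1583  0.    ]
0.78 0.9 0 [-0.169   0.1391] [-0.4793  2.2573  0.6929  0.    ]
0.78 0.9 0.4 [-0.186   0.1132] [-0.509   2.3264  0.6534  0.    ]
0.78 0.9 0.8 [-0.1916  0.0827] [-0.4808  2.3671  0.5845  0.    ]
0.78 0.9 1.2 [-0.1848  0.0524] [-0.3937  2.3683  0.4962  0.    ]
0.78 0.9 1.6 [-0.1668  0.0272] [-0.2704  2.3297  0.4115  0.    ]
0.78 0.9 2.0 [-0.1404  0.011 ] [-0.1454  2.2618  0.3544  0.    ]
0.78 0.9 2.3 [-0.1176  0.0063] [-0.0667  2.2007  0.3368  0.    ]
0.78 
[... 237 characters left out ...]
1   0.6824  0.    ]
0.78 1.05 1.6 [-0.1668  0.0272] [-0.1881  2.1974  0.6115  0.    ]
0.78 1.05 2.0 [-0.1404  0.011 ] [-0.0778  2.1333  0.5653  0.    ]
0.78 1.05 2.3 [-0.1176  0.0063] [-0.0051  2.0732  0.5528  0.    ]
0.78 1.2 0 [-0.169   0.1391] [-0.2277  1.9652  1.0333  0.    ]
0.78 1.2 0.4 [-0.186   0.1132] [-0.2546  2.0364  0.989   0.    ]
0.78 1.2 0.8 [-0.1916  0.0827] [-0.237   2.0802  0.9276  0.    ]
0.78 1.2 1.2 [-0.1848  0.0524] [-0.1753  2.0871  0.859   0.    ]
0.78 1.2 1.6 [-0.1668  0.0272] [-0.0837  2.0555  0.7991  0.    ]
0.78 1.2 2.0 [-0.1404  0.011 ] [0.0156 1.9925 0.7627 0.    ]
0.78 1.2 2.3 [-0.1176  0.0063] [0.0833 1.932  0.7555 0.    ]
cam in tool [-0.1492  0.0805  0.0001]
```

```bash
python3 -m inch '[[[0,-0.005,-0.003,0.038,-0.006,-0.04,0.6],[0,-0.005,-0.003,0,0,-0.04,0.6],[0,0,0,0,0,0,0.6]]]'
python3 -c "
from h import *
from plant import optics
s,R=go(foot(.78,0)+.0015*ey,Rt=orient(.86,'y')[1:])
c=optics.read_camera('wrist');cv2.imwrite('pics/w4.png',c['frame'][150:400,200:440]);print({k:c[k] for k in ('rvec','tvec')})
"
```

```text
t: 9.75
tool_pos: [0.5282, 0.126, 0.2432]
orientation: [1.407, 0.755, -0.568]
force: [-0.2, -0.1, 0.6]
opening: 0.056
t 9.75 pos [0.5282 0.126  0.2432] q [ 0.15   -0.7323  2.3316 -0.021   0.8268  1.5987] F [-0.1529 -0.1114  0.5973] open 0.05603178860494548
hinge coords TCP x,z,y -0.21145295874402156 0.1932373560037418 0.00045903779614002145
toolshift [ 0.0687 -0.0035 -0.0011] world [ 0.0419  0.0064 -0.0541]
toolturn [ 0.0029  0.001  -0.005 ]
{'rvec': array([ 2.1049, -1.8471,  0.3967]), 'tvec': array([0.056, 0.626, 0.168])}
```

View pics/w4.png

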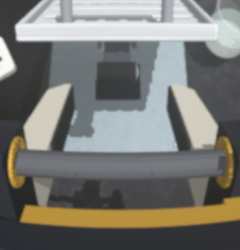

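The wrist crop shows the foot at about (119,70), centred between the fingertips at columns 70 and 170.

```bash
python3 -c "
from h import *
k=dict(rv=(2.1049,-1.8471,.3967),tv=(.056,.626,.168))
for v in(210,216,222,228): print(v,loc(wplane(319,v,.189,**k)))
im=cv2.imread('pics/w4.png')
print(im[30:110:2,119].tolist()); print(im[72,80:160:2].sum(-1).tolist())
"
python3 -m inch '[[[0.02,0,0,0,0,0,0.6],[0.02,-0.002,-0.001,0,0,0,0.6],[0,0,0,0,0,0,0.6]]]'
python3 -c "
from h import *
s,R=go(foot(.78,0)+.0015*ey,Rt=orient(.86,'y')[1:])"
```

```text
210 [-0.1601  0.139   0.0014]
216 [-0.165   0.139   0.0014]
222 [-0.1698  0.139   0.0014]
228 [-0.1746  0.139   0.0014]
[[230, 227, 224], [231, 227, 225], [229, 224, 222], [234, 230, 228], [238, 235, 232], [181, 177, 173], [99, 94, 92], [84, 78, 77], [84, 79, 77], [83, 78, 76], [87, 83, 81], [104, 97, 94], [107, 100, 97], [107, 99, 97], [107, 99, 97], [103, 97, 95], [82, 79, 77], [71, 70, 68], [71, 70, 68], [71, 71, 68], [70, 71, 68], [70, 69, 68], [69, 69, 66], [68, 67, 65], [65, 65, 62], [62, 61, 58], [60, 58, 56], [61, 60, 57], [61, 60, 57], [61, 60, 58], [61, 59, 56], [62, 60, 58], [60, 60, 56], [60, 59, 57], [67, 66, 62], [104, 101, 93], [122, 119, 110], [122, 118, 110], [121, 117, 108], [124, 120, 111]]
[341, 342, 338, 342, 342, 342, 341, 341, 297, 212, 201, 202, 205, 207, 202, 204, 206, 206, 207, 209, 205, 207, 208, 210, 209, 209, 212, 234, 386, 411, 323, 351, 355, 356, 356, 364, 492, 565, 573, 572]
t: 10.1
tool_pos: [0.5564, 0.1301, 0.219]
orientation: [1.409, 0.745, -0.556]
force: [0.7, -0.5, -0.3]
opening: 0.0558
t 10.1 pos [0.5564 0.1301 0.219 ] q [ 0.1491 -0.6098  2.3109 -0.0223  0.711   1.5978] F [ 0.7196 -0.5185 -0.25  ] open 0.05579471748492801
hinge coords TCP x,z,y -0.1829630642322849 0.16901512409149055 0.000918703239930297
toolshift [ 0.0316 -0.0096 -0.0007] world [ 0.0137  0.0024 -0.0299]
toolturn [ 0.0056  0.0005 -0.0189]
```

```bash
python3 -m inch '[[[0.015,-0.005,0,0,0,-0.01,0.6],[0.016,-0.004,0,0,0,0,0.6],[0,0,0,0,0,0,0],[0,0,0,0,0,0,0],[0,0,0,0,0,0,0],[0,0,0,0,0,0,0]]]' 25
python3 -c "
from h import *
from plant import optics
s,R=go(foot(.78,0)+.0015*ey,Rt=orient(.86,'y')[1:])
c=optics.read_camera('wrist');cv2.imwrite('pics/w5.png',c['frame'][150:400,200:440])
"
```

```text
t: 10.7
tool_pos: [0.5708, 0.1337, 0.1972]
orientation: [1.409, 0.751, -0.554]
force: [16.0, 14.2, -16.2]
opening: 0.0321
t 10.7 pos [0.5708 0.1337 0.1972] q [ 0.1486 -0.526   2.2979 -0.0159  0.6423  1.5925] F [ 15.9788  14.2035 -16.1784] open 0.03212269090165805
hinge coords TCP x,z,y -0.16820875491223305 0.14720732452295832 0.002724362243291309
toolshift [ 0.0055 -0.006   0.0012] world [-0.0007 -0.0013 -0.0081]
toolturn [ 0.0064 -0.0041 -0.0167]
```

View pics/w5.png

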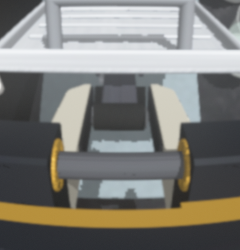

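The wrist crop shows the roller (119,105) between the fingertips, but the force reading is high. I'll open slightly, re-centre on the foot and close again gently.

```bash
python3 -m inch '[[[0,0,0,0,0,0,0.45],[0,0,0,0,0,0,0.45],[0.002,-0.004,0.001,0,0,0,0.45],[0.001,-0.002,0,0,0,0,0.45],[0,0,0,0,0,0,0.45]]]' 12
python3 -c "
from h import *
go(foot(.78,0)+.0015*ey)"
python3 -m inch '[[[0,0,0,0,0,0,0],[0,0,0,0,0,0,0],[0,0,0,0,0,0,0],[0,0,0,0,0,0,0]]]' 12
python3 -c "
from h import *
go(foot(.78,0)+.0015*ey)"
```

```text
t: 11.25
tool_pos: [0.5687, 0.133, 0.1947]
orientation: [1.41, 0.748, -0.549]
force: [-1.3, -0.9, 0.3]
opening: 0.0419
t 11.25 pos [0.5687 0.133  0.1947] q [ 0.1465 -0.5359  2.3114 -0.0122  0.6333  1.5866] F [-1.331  -0.8565  0.2519] open 0.041931701757348096
hinge coords TCP x,z,y -0.1704373093316201 0.144741484259109 0.0022981449837533668
toolshift [ 0.0051 -0.0027  0.0008] world [ 0.0015 -0.0006 -0.0056]
t: 11.65
tool_pos: [0.5684, 0.1342, 0.1949]
orientation: [1.412, 0.749, -0.547]
force: [0.4, -0.2, 0.6]
opening: 0.0332
t 11.65 pos [0.5684 0.1342 0.1949] q [ 0.1477 -0.5363  2.3114 -0.0098  0.6335  1.5866] F [ 0.3789 -0.2318  0.6137] open 0.03315413566292807
hinge coords TCP x,z,y -0.17054986539186875 0.14486767109593823 0.0035029169249415656
toolshift [ 0.0053 -0.0028  0.002 ] world [ 0.0017 -0.0018 -0.0058]
```

```bash
python3 -m inch '[[[0.001,-0.006,0,0,0,0,0],[0.001,-0.006,0,0,0,0,0],[0.002,-0.0055,0,0,0,0,0],[0.0015,-0.0055,0,0,0,0,0],[0.0025,-0.005,0,0,0,0,0],[0.0025,-0.005,0,0,0,0,0]]]' 20
cat >> h.py <<'E'
G0=np.array([-.17055,.14487])  # TCP at grasp, leg folded
def legq(th=.78):
    s,R=go(Rt=orient(.86,'y')[1:]); p=loc(s['tool_pos'])[:2]-G0+loc(foot(th,0))[:2]
    f=np.array([-np.cos(th),np.sin(th)]);n=np.array([np.sin(th),np.cos(th)]);d=p-(.14*f-.02*n)
    print('q est',np.arctan2(-d@n,d@f),'r',np.hypot(*d))
E
python3 -c "
from h import *
legq()"
```

```text
t: 12.25
tool_pos: [0.5516, 0.132, 0.1679]
orientation: [1.414, 0.745, -0.542]
force: [-6.4, 1.4, 4.4]
opening: 0.0319
t 12.25 pos [0.5516 0.132  0.1679] q [ 0.1485 -0.5712  2.3876 -0.0113  0.5859  1.5887] F [-6.4181  1.3527  4.3694] open 0.0319274215268803
hinge coords TCP x,z,y -0.18744260824601214 0.1179182315628544 0.003473917744085464
toolturn [ 0.0068 -0.0075 -0.0285]
q est 0.411869657634193 r 0.07753882492352551
```

```bash
python3 -m inch '[[[0.0035,-0.005,0,0,0,-0.015,0],[0.0035,-0.005,0,0,0,-0.015,0],[0.004,-0.0045,0,0,0,-0.01,0],[0.004,-0.0045,0,0,0,-0.01,0],[0.0045,-0.004,0,0,0,-0.01,0],[0.0045,-0.0035,0,0,0,-0.01,0]]]' 20
python3 -c "
from h import *
legq()"
```

```text
t: 12.85
tool_pos: [0.547, 0.1314, 0.1309]
orientation: [1.392, 0.797, -0.597]
force: [2.3, 1.2, 2.0]
opening: 0.0325
t 12.85 pos [0.547  0.1314 0.1309] q [ 0.1481 -0.4762  2.3669 -0.0096  0.5817  1.5875] F [2.2744 1.2451 1.9947] open 0.03253085251772798
hinge coords TCP x,z,y -0.1921573033835624 0.08093451161392241 0.0034855658436017925
toolturn [ 0.0068 -0.0073  0.0416]
q est 0.8972876950828471 r 0.07759163876569034
```

```bash
python3 -m inch '[[[0.005,-0.003,0,0,0,0,0],[0.0055,-0.0025,0,0,0,0,0],[0.0055,-0.002,0,0,0,0,0],[0.0055,-0.0015,0,0,0,0,0],[0.006,-0.001,0,0,0,0,0],[0.006,-0.001,0,0,0,0,0],[0.006,-0.0005,0,0,0,0,0]]]' 20
python3 -c "
from h import *
legq()"
```

```text
t: 13.55
tool_pos: [0.5641, 0.1337, 0.0897]
orientation: [1.392, 0.796, -0.596]
force: [1.1, 1.8, 3.3]
opening: 0.0324
t 13.55 pos [0.5641 0.1337 0.0897] q [ 0.1475 -0.3258  2.3453 -0.0118  0.452   1.5897] F [1.0608 1.7674 3.3378] open 0.032395852031843225
hinge coords TCP x,z,y -0.17490067113036048 0.0396861220536166 0.003549168510454166
toolturn [ 0.0069 -0.0071  0.0407]
q est 1.4795852436038142 r 0.07816128483979132
```

```bash
python3 -m inch '[[[0.006,0,0,0,0,0,0],[0.006,0.0005,0,0,0,0,0],[0.006,0.001,0,0,0,0,0],[0.006,0.0015,0,0,0,0,0],[0.0055,0.002,0,0,0,0,0],[0.0055,0.0025,0,0,0,0,0]]]' 20
python3 -c "
from h import *
legq()"
```

```text
t: 14.15
tool_pos: [0.5954, 0.1379, 0.0664]
orientation: [1.393, 0.793, -0.594]
force: [1.3, 0.2, 4.7]
opening: 0.0328
t 14.15 pos [0.5954 0.1379 0.0664] q [ 0.1465 -0.1665  2.2696 -0.0136  0.365   1.5908] F [1.2619 0.1875 4.7009] open 0.03284981902345684
hinge coords TCP x,z,y -0.14326210279378118 0.016361455036308314 0.003684015009829928
toolturn [ 0.007  -0.0068  0.0374]
q est 1.985571031440465 r 0.07885367713891335
```

```bash
python3 -m inch '[[[0.005,0.003,0,0,0,0,0],[0.0045,0.003,0,0,0,0,0],[0,0,0,0,0,0,0.6],[0,0,0,0,0,0,0.6],[0,0,0,0,0,0,0.6],[0,0,0,0,0,0,0.6],[0,0,0,0,0,0,0.6]]]' 20
python3 -c "
from h import *
from plant import optics
legq()
c=optics.read_camera('wrist');cv2.imwrite('pics/w6.png',c['frame'][100:400,160:480])
c=optics.read_camera('scene');cv2.imwrite('pics/s6.png',cv2.resize(c['frame'][130:220,255:375],None,fx=4,fy=4))
a=cv2.imread('pics/w6.png');b=cv2.imread('pics/s6.png')[:300];b=b[:300];cv2.imwrite('pics/c6.png',np.hstack([a,b]))
"
```

```text
t: 14.85
tool_pos: [0.6028, 0.1386, 0.0566]
orientation: [1.389, 0.801, -0.603]
force: [-0.0, 0.1, -0.0]
opening: 0.056
t 14.85 pos [0.6028 0.1386 0.0566] q [ 0.1459 -0.117   2.2423 -0.014   0.3541  1.5908] F [-0.0471  0.0638 -0.0085] open 0.055966360313256205
hinge coords TCP x,z,y -0.13585368442803436 0.0066407951365388615 0.003436004589172908
toolturn [ 0.007  -0.0063  0.0486]
q est 2.106815969646628 r 0.08591794383827067
```

View pics/c6.png

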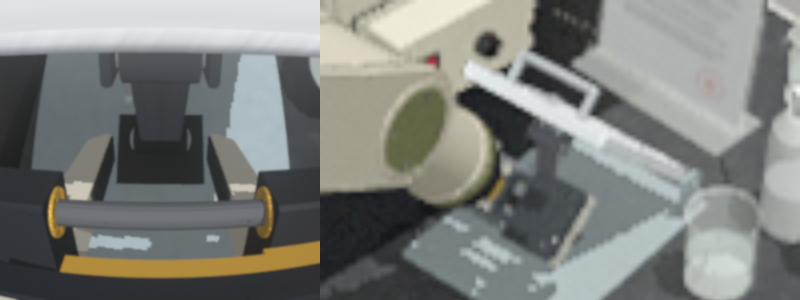

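The wrist crop shows the leg down from the tray, with the foot at (160,140) free between the open fingers. The scene crop shows the tray still up. I'll back straight out and check from a clear view.

```bash
python3 -m inch '[[[-0.01,0,0,0,0,0,0.6],[-0.02,0,0,0,0,0,0.6],[-0.03,0,0,0,0,0,0.6],[-0.03,0,0,0,0,0,0.6],[-0.02,0,0,0,0,0,0.6],[0,0,0,0,0,0,0.6]]]'
python3 -c "
from h import *
from plant import optics
go(Rt=orient(1.571,'x'))
c=optics.read_camera('wrist');cv2.imwrite('pics/w7.png',c['frame'][100:400,160:480]);print(c['rvec'],c['tvec'])
"
```

```text
t: 15.55
tool_pos: [0.5331, 0.1288, 0.1457]
orientation: [1.389, 0.802, -0.604]
force: [0.6, 0.4, 0.3]
opening: 0.0556
t 15.55 pos [0.5331 0.1288 0.1457] q [ 0.1475 -0.5534  2.3844 -0.0096  0.6495  1.5867] F [0.6342 0.3805 0.3144] open 0.05560989953749858
hinge coords TCP x,z,y -0.20624527685197808 0.09570643748560011 0.0026713744311415745
toolturn [-1.4993  0.5143 -0.5198]
toolturn [ 1.5168 -0.5211 -0.5155]
[ 2.1453 -1.869   0.3448] [0.0546 0.5954 0.107 ]
```

View pics/w7.png

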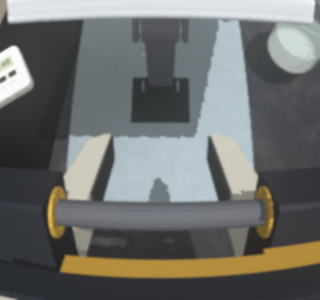

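The crop shows the leg standing, with the foot at about (161,88) and its pad shadow below. The ray check against the locked prediction comes next.

```bash
python3 -c "
from h import *
k=dict(rv=(2.1453,-1.869,.3448),tv=(.0546,.5954,.107))
print(loc(foot(.78,2.23)),loc(foot(.78,1.9)))
for v in(182,186,190): print(v,loc(wplane(321,v,.059,**k)))
"
```

```text
[-0.123   0.0068  0.    ] [-0.1476  0.014  -0.    ]
182 [-0.1212  0.009   0.0029]
186 [-0.1251  0.009   0.0028]
190 [-0.129   0.009   0.0028]
```

The leg foot is at its locked position (x ≈ -0.124 against -0.123 predicted). I'll go vertical, rise, then turn the jaws for the handle.

```bash
python3 -m inch '[[[0,0,0,0,0,-0.13,0.6],[0,0,0,0,0,-0.13,0.6],[0,0,0,0,0,-0.13,0.6],[0,0,0,0,0,-0.13,0.6],[0,0,0,0,0,-0.13,0.6],[-0.03,0,0,0,0,0,0.4],[-0.04,0,0,0,0,0,0.3],[-0.04,0,0,0,0,0,0.3],[-0.04,0,0,0,0,0,0.3],[0,0,0,-0.14,0,0,0.3],[0,0,0,-0.14,0,0,0.3],[0,0,0,-0.14,0,0,0.3],[0,0,0,-0.14,0,0,0.3],[0,0,0,-0.14,0,0,0.3],[0,0,0,-0.14,0,0,0.3],[0,0,0,-0.14,0,0,0.3],[0,0,0,-0.14,0,0,0.3],[0,0,0,-0.14,0,0,0.3],[0,0,0,-0.14,0,0,0.3],[0,0,0,-0.14,0,0,0.3]]]' 20
python3 -c "
from h import *
go(handle(.78)+.002*ey,Rt=orient(1.571,'x'))"
```

```text
t: 17.6
tool_pos: [0.5416, 0.1283, 0.2376]
orientation: [-0.134, 1.649, 0.126]
force: [-0.5, 0.5, 0.7]
opening: 0.0281
t 17.6 pos [0.5416 0.1283 0.2376] q [ 0.1404  0.0926  1.5274  0.0001  1.6038 -0.0231] F [-0.5284  0.4697  0.7431] open 0.028104672922261115
hinge coords TCP x,z,y -0.1978698037874399 0.1876209018528346 0.001041418724063002
toolshift [ 0.0244 -0.0026  0.1004] world [ 0.0971  0.0135 -0.0326]
toolturn [ 0.0355 -0.082  -0.0006]
toolturn [-3.1035  0.0009 -0.1274]
```

```bash
python3 -m inch '[[[-0.02,0,0,0.035,-0.08,0,0.22],[-0.025,0,0.01,0,0,0,0.22],[0,0,0.03,0,0,0,0.22],[0,0,0.03,0,0,0,0.22],[0,0,0.03,0,0,0,0.22],[0,0,0,0,0,0,0.22]]]'
python3 -c "
from h import *
go(handle(.78)+.002*ey,Rt=orient(1.571,'x'))"
```

```text
t: 18.2
tool_pos: [0.6468, 0.142, 0.2616]
orientation: [-0.106, 1.588, 0.104]
force: [-0.1, 0.3, -1.3]
opening: 0.0204
t 18.2 pos [0.6468 0.142  0.2616] q [0.1385 0.3101 1.2354 0.0004 1.616  0.0052] F [-0.1322  0.2527 -1.2889] open 0.020411046470400564
hinge coords TCP x,z,y -0.09177422022284656 0.21158951115626784 0.0011801302777374393
toolshift [ 0.0567  0.0008 -0.0069] world [-0.0081 -0.0002 -0.0566]
toolturn [ 0.0053 -0.0197 -0.0002]
toolturn [-3.1362  0.0003 -0.031 ]
```

```bash
python3 -m inch '[[[0,0,-0.007,0.005,-0.02,0,0.25],[0.01,0,-0.001,0,0,0,0.25],[0,0,0,0,0,0,0.25]]]'
python3 -c "
from h import *
go(handle(.78)+.002*ey,Rt=orient(1.571,'x')[:1])"
```

```text
t: 18.5
tool_pos: [0.6391, 0.1407, 0.2432]
orientation: [-0.101, 1.576, 0.1]
force: [-0.5, 0.5, -0.7]
opening: 0.0232
t 18.5 pos [0.6391 0.1407 0.2432] q [0.1383 0.2819 1.3023 0.0002 1.5651 0.0104] F [-0.5022  0.5343 -0.652 ] open 0.023182019629218942
hinge coords TCP x,z,y -0.09955834245883387 0.19316269046535173 0.0009243514079520049
toolshift [0.0381 0.0011 0.    ] world [-0.0004  0.001  -0.0381]
toolturn [-0.0001 -0.0075 -0.0001]
```

```bash
python3 -m inch '[[[0.012,0,0,0,0,0,0.25],[0.012,0,0,0,0,0,0.25],[0.008,0,0,0,0,0,0.25],[0,0,0,0,0,0,0.25]]]'
python3 -c "
from h import *
go(handle(.78)+.002*ey)"
python3 -m inch '[[[0,0,0,0,0,0,0],[0,0,0,0,0,0,0],[0,0,0,0,0,0,0],[0,0,0,0,0,0,0]]]' 45
python3 -c "
from h import *
go(handle(.78)+.002*ey)"
```

```text
t: 18.9
tool_pos: [0.6379, 0.1406, 0.2064]
orientation: [-0.101, 1.579, 0.1]
force: [-0.9, -0.1, 0.2]
opening: 0.0234
t 18.9 pos [0.6379 0.1406 0.2064] q [0.1383 0.297  1.3512 0.0002 1.5038 0.0101] F [-0.864  -0.1058  0.1703] open 0.02342767695823358
hinge coords TCP x,z,y -0.10076586797466461 0.15640174158301295 0.0009448210918530638
toolshift [0.0014 0.0011 0.0009] world [ 0.0008  0.0012 -0.0014]
t: 19.3
tool_pos: [0.6387, 0.1407, 0.2064]
orientation: [-0.101, 1.577, 0.1]
force: [-1.7, -0.4, -2.6]
opening: 0.009
t 19.3 pos [0.6387 0.1407 0.2064] q [0.1382 0.2974 1.3507 0.0003 1.5021 0.0101] F [-1.6771 -0.4014 -2.5687] open 0.008996430826373825
hinge coords TCP x,z,y -0.09995001629654876 0.1563789372168986 0.0009354038330348181
toolshift [0.0014 0.0011 0.0001] world [-0.      0.0011 -0.0014]
```

```bash
python3 -m inch '[[[0.005,0,-0.0075,0,0,0,0],[0.0055,0,-0.0075,0,0,0,0],[0.006,0,-0.007,0,0,0,0],[0.006,0,-0.007,0,0,0,0],[0.0065,0,-0.0065,0,0,0,0]]]' 45
cat >> h.py <<'E'
def th():
    s,R=go(); l=loc(s['tool_pos']);print('r',np.hypot(l[0],l[1]+.002),'th',np.arctan2(l[1]+.002,-l[0])-.2187)
E
python3 -c "
from h import *
th()"
```

```text
t: 19.8
tool_pos: [0.6156, 0.1377, 0.1887]
orientation: [-0.098, 1.542, 0.102]
force: [2.5, 0.1, 7.9]
opening: 0.0087
t 19.8 pos [0.6156 0.1377 0.1887] q [0.1385 0.2117 1.4837 0.0006 1.4192 0.0107] F [2.4851 0.138  7.9337] open 0.008737725444731665
hinge coords TCP x,z,y -0.12326041635250223 0.13871885648547871 0.0009261043905170859
r 0.1870693101766641 th 0.6327376390544287
```

```bash
python3 -m inch '[[[0.0065,0,-0.0065,0,0,0,0],[0.0065,0,-0.006,0,0,0,0],[0.007,0,-0.006,0,0,0,0],[0.007,0,-0.0055,0,0,0,0]]]' 45
python3 -c "
from h import *
th()"
```

```text
t: 20.2
tool_pos: [0.6023, 0.136, 0.1749]
orientation: [-0.096, 1.511, 0.103]
force: [-2.2, -0.6, 11.5]
opening: 0.0087
t 20.2 pos [0.6023 0.136  0.1749] q [0.1389 0.1571 1.5717 0.0004 1.3552 0.011 ] F [-2.1643 -0.6243 11.4541] open 0.008723463206907001
hinge coords TCP x,z,y -0.13672566156687727 0.12486772020780572 0.0009931613086850391
r 0.18651896676109464 th 0.5293172956826648
```

```bash
python3 -m inch '[[[0.007,0,-0.006,0,0,0,0],[0.007,0,-0.006,0,0,0,0],[0.007,0,-0.005,0,0,0,0]]]' 45
python3 -c "
from h import *
th()"
```

```text
t: 20.5
tool_pos: [0.5972, 0.1354, 0.1686]
orientation: [-0.094, 1.48, 0.104]
force: [-4.9, -0.8, 34.1]
opening: 0.0086
t 20.5 pos [0.5972 0.1354 0.1686] q [0.1391 0.1193 1.6263 0.0001 1.3071 0.0112] F [-4.8691 -0.8204 34.1359] open 0.008590696656666506
hinge coords TCP x,z,y -0.14186864261567442 0.11861080983604609 0.0009802544494238953
r 0.18620869798943557 th 0.4858859821276944
```

The force climbed to 34 N and the tray stopped at about 0.48, so it stands on the leg. One more press, then release and leave.

```bash
python3 -m inch '[[[0.006,0,-0.004,0,0,0,0],[0.006,0,-0.004,0,0,0,0],[0.004,0,-0.003,0,0,0,0.2]]]' 45
python3 -c "
from h import *
th()"
python3 -m inch '[[[0,0,0,0,0,0,0.25],[0,0,0,0,0,0,0.25],[0,0,0,0,0,0,0.25]]]' 20
python3 -c "
from h import *
th();go(Rt=orient(1.571,'x')[:1])"
```

```text
t: 20.8
tool_pos: [0.5965, 0.1353, 0.1682]
orientation: [-0.092, 1.453, 0.105]
force: [-0.4, -0.7, -0.2]
opening: 0.0129
t 20.8 pos [0.5965 0.1353 0.1682] q [ 0.1394  0.093   1.6573 -0.0003  1.2752  0.0114] F [-0.3916 -0.7191 -0.1824] open 0.012866663702450798
hinge coords TCP x,z,y -0.1425106708280818 0.11816360105837463 0.001002380712603616
r 0.1864097162681873 th 0.48182731533759315
t: 21.1
tool_pos: [0.5967, 0.1354, 0.1699]
orientation: [-0.092, 1.451, 0.106]
force: [0.6, -0.2, 0.3]
opening: 0.0233
t 21.1 pos [0.5967 0.1354 0.1699] q [ 0.1395  0.0903  1.657  -0.0003  1.2761  0.0114] F [ 0.6394 -0.222   0.2844] open 0.023316518297185167
hinge coords TCP x,z,y -0.14232300255681357 0.11988764868369974 0.001029902450575102
r 0.1873831261304704 th 0.48950691579409245
t 21.1 pos [0.5967 0.1354 0.1699] q [ 0.1395  0.0903  1.657  -0.0003  1.2761  0.0114] F [ 0.6394 -0.222   0.2844] open 0.023316518297185167
hinge coords TCP x,z,y -0.14232300255681357 0.11988764868369974 0.001029902450575102
toolturn [ 0.0001  0.1183 -0.0011]
```

```bash
python3 -m inch '[[[-0.01,0,0,0,0,0,0.25],[-0.02,0,0,0,0,0,0.25],[-0.03,0,0,0,0,0,0.25],[-0.04,0,0,0,0,0,0.25],[-0.02,0,-0.03,0,0,0,0.25],[0,0.04,-0.04,0,0,0,0.25],[0,0.04,-0.03,0,0,0,0.25],[0,0.04,-0.02,0,0,0,0.25],[0,0.04,0,0,0,0,0.25],[0,0.04,0,0,0,0,0.25],[0,0.04,0,0,0,0,0.25],[0,0,0,0,0,0,0.25]]]'
python3 -c "
from h import *
from plant import optics
go()
a=optics.read_camera('scene')['frame'];b=optics.read_camera('top')['frame']
cv2.imwrite('pics/end.png',np.hstack([cv2.resize(a[130:230,250:400],(400,267)),cv2.resize(b[130:270,170:380],(400,267))]))
d=cv2.absdiff(b,cv2.imread('pics/top0.png'));print(d[200:290,420:480].mean(),d[155:200,430:485].mean(),d[150:185,325:352].mean(),d[182:206,233:258].mean(),d[226:252,182:212].mean())
"
```

```text
t: 22.3
tool_pos: [0.4307, 0.3587, 0.2851]
orientation: [-0.086, 1.453, 0.102]
force: [1.0, -0.7, 0.5]
opening: 0.0234
t 22.3 pos [0.4307 0.3587 0.2851] q [ 0.6378 -0.088   1.6246 -0.0543  1.5026  0.5164] F [ 1.031  -0.6927  0.4597] open 0.023394429500394345
hinge coords TCP x,z,y -0.2784717887457064 0.23509887342152502 0.24369359677088678
0.7616049382716049 0.7364309764309764 0.9301587301587302 0.7177777777777777 74.13162393162393
```

View pics/end.png

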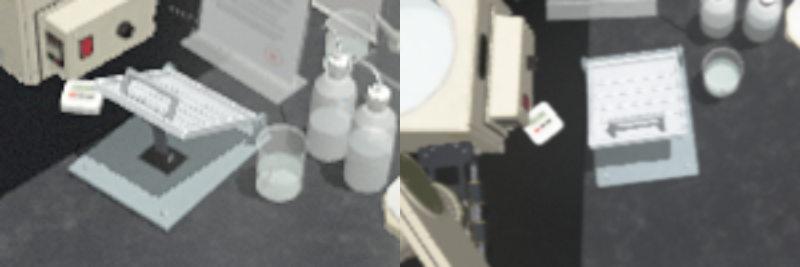

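The tray stands propped on the leg, with the foot on the dark pad at (160,158) and the surroundings unchanged. The bottle is hidden by the arm in the top view, so I'll check it in the scene view and then hand in.

```bash
python3 -c "
from plant import optics,workorder
import cv2
d=cv2.absdiff(optics.read_camera('scene')['frame'],cv2.imread('pics/scene0.png'));print('bottle',d[140:174,216:236].mean())
print(workorder.close_job())"
```

```text
bottle 12.279901960784313
the job is handed in; nothing more can be done
None
```

I raised the tray by its handle to about 0.78 rad, pinched the foot and swung the leg past over-centre, and let it snap to its stop. I then pushed the tray back down onto the locked leg until the arm felt 34 N. After that I let go, backed off and handed the job in at about 22 s.

**Last checks:**
- **Leg:** with the fingers off, the foot's camera ray came out at x ≈ -0.124 m from the hinge, against -0.123 m predicted for a locked leg. This was before the push-down. I did not measure the leg again afterwards.
- **Tray:** at my last press the handle position gave a tray angle of about 0.48 rad. The final pictures show it standing on the leg, with the foot on its pad. The force between foot and base could not be read directly.
- **Robot:** it was clear of everything, with only about 1 N of noise on the force reading.
- **Bystanders:** the timer, beaker, notebook and tip box look unchanged in the top view.
- **Bottle:** this check was inconclusive. The arm hid the bottle in the top view, and its patch in the scene view changed somewhat (mean difference 12), which could be the arm or its shadow. I handed in without settling it. The fingertips stayed above bottle height all the way over it, so I don't think it was touched.

**What went wrong on the way:**
- The first grip on the handle went too deep and caught the front rim.
- The first pinch of the foot pressed with about 27 N and was redone.
- While I was turning the wrist, joint 2 read -0.892 against its -0.89 limit.
- I viewed 13 pictures, three over the budget.

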